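# Pack two lamp pods in a tipped crate with a divider board between them

### The job

Pack the two fragile indicator lamps in the deep crate that is tipped towards you: lower the larger lamp gently to the crate's bottom, lens down, then lay the divider board flat on the crate's inner ledges over it, then set the smaller lamp gently on the board, dome outwards. Let go of each before the next, never drop or press a lamp hard against the crate or the board, and leave the other things on the bench where they are.

Things in the scene. Friction and masses are not known exactly. Their poses are not given: they have to be found in the camera images.
- big_pod_centre (a point): Centre (half-way up, 35 mm above its underside) of the larger bullet-shaped indicator lamp: bare metal, round, 68 mm in diameter and 70 mm tall, 0.13 to 0.25 kg. It stands lens (flat side) down, dome up; its lower 42 mm is a plain cylinder, best gripped across it; the dome above narrows. z points from the lens to the dome.
- small_pod_centre (a point): Centre (half-way up, 30 mm above its underside) of the smaller lamp, the same shape: 52 mm in diameter, 60 mm tall, its lower 38 mm cylindrical, 0.08 to 0.17 kg. Stands lens down, dome up; z points from the lens to the dome.
- board_centre (a point): Centre of the upper face of the divider board: a plywood sheet 180 mm (its x) by 200 mm (its y) and 6 mm thick, lying flat on the bench, about 0.16 kg, with one wooden grip bar standing on its middle. z is normal to the sheet, up on the grip's side.
- board_grip (a point): The point at which to pinch the board: on the grip bar in the middle of the board, 24 mm above the board's underside. The bar is 60 mm long (along the board's x), 14 mm thick (along its y) and rises 34 mm above the board's upper face. Same axes as the board.
- crate_mouth (a point): Centre of the mouth (rim plane) of the deep grey crate, fixed on a stand and tipped 25 degrees towards the robot. z points out of the crate along its depth (up and towards the robot), x up the slope in the mouth plane to the rim farther from the robot, y across. Inside it is 196 mm along x, 270 mm along y; walls 5 mm thick.
- crate_bottom (a point): Point on the crate's axis 135 mm below the mouth, same axes: the middle of where the bottom can be. A black insert forms a flat bottom parallel to the rim, 115 to 155 mm below it (differs each time, not reported); it rides on springs: gives 1 mm per 2 N, 12 mm at most. Its two ledges, 26 mm wide, run along the near and far walls over all y, flat tops 80 mm above the bottom, 142 mm apart.
- lid_edge (a point): Middle of the outer edge of the crate's clear lid (4 mm thick, as wide as the crate), fixed standing open from the farther rim, square to the mouth: it spans mouth x = 0.103 to 0.107, z = 0 to 0.140, and so hangs over the mouth seen from above. Same axes as the mouth.

How it is judged:
By the outcome, as a careful person would: the job done as asked, in the order asked, and still so for the second after the job is handed in, with the robot touching nothing.
It also fails if it takes over 72 s, if anything falls off the work surface, if the arm or the gripper's body presses on something with over 40 N, if the wrist force passes 120 N, or if a joint passes its speed limit or range.

### The arm

A 7-joint arm with a two-finger parallel gripper is mounted at the origin on the work surface. World frame = base frame: x ahead of the robot, y to its left, z up, the work surface at z = 0. Lengths are in m, angles in rad, forces in N, time in s.
With the tool pointing down it reaches from about 0.425 to 0.95 m from the base axis. Payload 4.7 kg.
Tool frame: the origin (TCP) lies at the very end of the fingers, on their centre line; the grasp point (between the pads) lies manip.hold_point_z behind it (manip.hold_point_z is the distance from the TCP to the grasp point, in m); z points along the fingers, y is the line along which they close (so a half turn about z gives the same grasp; the last joint's range is limited). The gripper opens to 85 mm and grips with 20 to 120 N. Pads are 22 mm wide; open, the fingers measure 114 mm over their backs; the gripper's body (76 mm by 85 mm) begins 54 mm behind the grasp point. The pads swing forward as they close: fully open they stand 13 mm farther back than shut.
Start: joints at [1.223, 0.469, -0.049, 1.532, 0.024, 1.141, -0.082], TCP at [0.212, -0.641, 0.231] pointing down, gripper open.
Joint ranges: [-2.59, 2.59], [-0.33, 1.99], [-1.39, 1.29], [0.1, 2.45], [-1.04, 4.18], [0.21, 1.99], [-2.66, 2.66]. Speed limits (rad/s): [2.57, 2.57, 3.14, 3.14, 3.14, 3.14, 3.14].

### API

Orientations are given as [roll, pitch, yaw] about the fixed x, y, z axes, in that order (R = Rz(yaw) Ry(pitch) Rx(roll)).
In Python, from cell import manip, jaws, telemetry, vision, hand_in gives the robot as it stands. The module is installed in compiled form; this text tells all that it offers. Calls block until the motion is done:
- manip.move_ptp(position, orientation): joint-space move of the TCP to a pose.
- manip.move_straight(position, rot=None, vel=0.15, force_limit=None): straight line of the TCP; rot=None keeps the orientation; vel is the mean speed in m/s. With force_limit (N) it stops when the force on the tool has changed by that much, and returns True; else False.
- manip.set_joints(angles): joint-space move.
- jaws.set_gripper(opening, strength=None): finger opening in m; strength is the grip in N (None keeps the last); returns when the fingers have stopped.
- manip.pause(seconds).
- manip.solve_ik(position, orientation): joint angles nearest the present ones, or None.
- telemetry.get_obs(): the state.
- vision.grab_frame(name): name is "scene" or "top"; returns a dict with "img" (384x512x3 uint8, red, green, blue), "z_map" (384x512 float32, m along the optical axis (not along the pixel's ray), 0 where there is no reading), "camera_matrix" (3x3 intrinsics, pixels), "origin" and "rotation" of the camera in the world. Camera axes: x right, y up, looking along -z (the intrinsics and any distortion apply to the point x, -y, -z); pixel columns grow to the right and rows downward; lengths in m; the calibration is good to about 2 mm. A picture is of the moment at which its call begins.
A pose or a line that the arm cannot do raises manip.PlanningError and nothing moves.
- hand_in(): hands the job in; it is judged then, once.
The state is a dict: "time_s": time; "joint_positions": joint angles; "dq": joint speeds; "effort": joint torques, N m; "tool_pos": TCP position; "tool_rot": TCP orientation; "ft_force": force on the tool from outside, world axes, zero at the start; "torque": the same for the moment, N m; "width": finger opening in m; "gripper_force": force on a finger pad.
Only numpy, scipy, OpenCV 4.12 (cv2) and the standard library are available. Lean on these libraries where they do the work, as an engineer would, in place of code of your own. Each camera call takes 0.05 s, during which the arm holds its last target. There are 200 camera calls.

## Working session

There is one attempt and no reset: what is moved stays moved. The work goes in short steps, each a Python script; the robot and the scene stay as the last script left them, time stands still between calls to the robot, and variables do not carry over. Pictures are saved under pics/ and viewed, at most 10 in all, crops included, and the job is handed in when it is done.

```bash
mkdir -p pics; ls; python3 - <<'E'
from cell import manip, jaws, telemetry, vision
import cv2,numpy as np
for n in("scene","top"):
    f=vision.grab_frame(n); cv2.imwrite(f"pics/{n}0.png",f["img"][...,::-1]); np.savez(f"{n}0.npz",**f)
    print(n,f["camera_matrix"],f["origin"],f["rotation"],[k for k in f],(f["z_map"]>0).mean())
print(manip.hold_point_z,telemetry.get_obs())
E
```

```text
pics
scene [[392.73142292   0.         259.02381818]
 [  0.         392.73142292 192.09032622]
 [  0.           0.           1.        ]] [1.28520827 0.03678047 0.94946618] [8.17271530e-01 1.33802566e-03 1.70596825e+00] ['img', 'z_map', 'camera_matrix', 'origin', 'rotation'] 0.9959309895833334
top [[396.59791624   0.         256.64261114]
 [  0.         396.59791624 191.79873979]
 [  0.           0.           1.        ]] [ 0.36204746 -0.04417161  1.3741185 ] [ 0.17051087 -0.02643305 -1.55418767] ['img', 'z_map', 'camera_matrix', 'origin', 'rotation'] 0.9960835774739584
0.0187 {'time_s': 0.1, 'joint_positions': array([ 1.22308487,  0.46939885, -0.04861604,  1.53357237,  0.02408754,
        1.14098726, -0.0822975 ]), 'dq': array([ 1.61639964e-04, -2.45889770e-03,  1.54567987e-03, -1.47267151e-03,
        9.69260604e-04,  1.49609873e-03, -8.26330116e-05]), 'effort': array([ 6.16805046e-04, -5.11514461e+01, -4.68807039e-02, -2.38392091e+01,
        1.08061644e-02,  4.34355985e-03,  1.80756581e-05]), 'tool_pos': array([ 0.21143616, -0.64048125,  0.23034164]), 'tool_rot': array([-3.13981221e+00,  4.03289827e-05,  3.18856582e-01]), 'ft_force': array([-0.72732544, -0.0125409 ,  0.36501188]), 'torque': array([-0.02129833,  0.03533182,  0.01144067]), 'gripper_force': 0.0, 'width': 0.08578773372029384}
```

View pics/scene0.png

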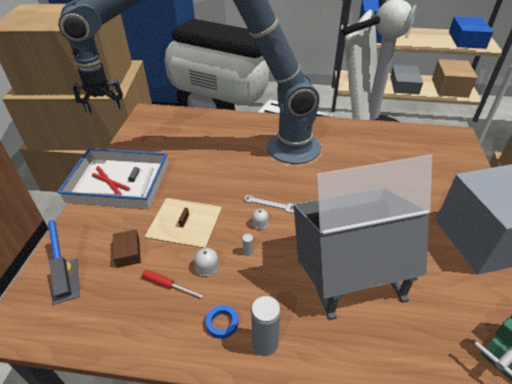

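View pics/top0.png

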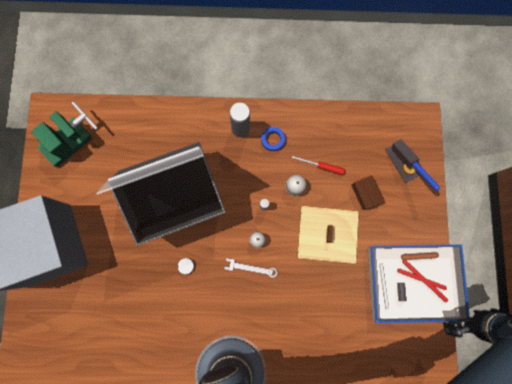

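The top view (world +x up, +y left) shows:
- big lamp at about (297,185)
- small lamp at about (258,240)
- board at (329,235), with its bar at (331,234)
- crate mouth corners at about (115,185), (200,150), (222,212) and (138,240)

The scene view agrees: big lamp (206,262), small lamp (260,218), board (184,222), crate (362,240).

```bash
cat > h.py <<'E'
import numpy as np, cv2
from scipy.spatial.transform import Rotation as Ro
def rot(f):
    r=f["rotation"]; return Ro.from_euler('xyz',r).as_matrix()
def cloud(f):
    K=f["camera_matrix"]; z=f["z_map"]; v,u=np.mgrid[:384,:512]
    p=np.stack([(u-K[0,2])/K[0,0]*z,-(v-K[1,2])/K[1,1]*z,-z],-1)
    return p@rot(f).T+f["origin"]
def ray(f,u,v,h):
    K=f["camera_matrix"]; d=rot(f)@[(u-K[0,2])/K[0,0],-(v-K[1,2])/K[1,1],-1]
    return f["origin"]+d*(h-f["origin"][2])/d[2]
def proj(f,p):
    K=f["camera_matrix"]; q=(np.asarray(p)-f["origin"])@rot(f)
    return K[0,0]*q[...,0]/-q[...,2]+K[0,2], -K[1,1]*q[...,1]/-q[...,2]+K[1,2]
E
python3 - <<'E'
from h import *
np.set_printoptions(precision=4,suppress=True)
T=np.load('top0.npz');S=np.load('scene0.npz')
for n,f,pts in(('top',T,[(297,185),(258,240)]),('scene',S,[(206,262),(260,218)])):
    c=cloud(f)
    print(n,'bench',[c[v,u] for u,v in (((280,300),(220,180)) if n=='top' else ((240,150),(200,350)))])
    for (u,v) in pts:
        m=np.zeros((384,512),bool); m[v-18:v+19,u-18:u+19]=1
        m&=(c[...,2]>.012)&(c[...,2]<.09)
        P=c[m]; 
        for lo,hi in((.012,.04),(.04,.09)):
            q=P[(P[:,2]>lo)&(P[:,2]<hi)]
            print(n,(u,v),lo,len(q),'min',q.min(0),'max',q.max(0),'mid',(q.min(0)+q.max(0))/2)
# board by colour
for n,f in(('top',T),('scene',S)):
    hsv=cv2.cvtColor(f['img'],cv2.COLOR_RGB2HSV); print(n,'board px hsv',hsv[250,320] if n=='top' else hsv[235,180])
    m=cv2.inRange(hsv,(15,60,170),(32,160,255)); 
    cs,_=cv2.findContours(m,cv2.RETR_EXTERNAL,cv2.CHAIN_APPROX_NONE); k=max(cs,key=cv2.contourArea)
    P=np.array([ray(f,u,v,.006)[:2] for u,v in k[:,0]],np.float32)
    print(n,'board',cv2.minAreaRect(P))
    c=cloud(f); b=(slice(222,247),slice(320,342)) if n=='top' else (slice(204,230),slice(170,196))
    q=c[b].reshape(-1,3); q=q[(q[:,2]>.03)&(q[:,2]<.06)]; print('bar',cv2.minAreaRect(q[:,:2].astype(np.float32)),q[:,2].max())
# crate
for n,f,box in(('top',T,(slice(140,250),slice(95,230))),('scene',S,(slice(180,300),slice(290,432)))):
    c=cloud(f)[box]; np.save(n+'_crate.npy',c)
    if n=='top':
        for uv in((165,200),(175,205),(155,195),(180,190),(150,212),(200,195),(190,165)): print(uv,c[uv[1]-140,uv[0]-95])
        for v in range(140,250,5): print(v,' '.join('%4d'%(1000*z) for z in c[v-140,::5,2]))
E
```

```text
top bench [array([ 0.2315, -0.1614, -0.0018]), array([0.6377, 0.053 , 0.0056])]
top (297, 185) 0.012 33 min [ 0.5894 -0.2345  0.0126] max [ 0.6372 -0.1747  0.0396] mid [ 0.6133 -0.2046  0.0261]
top (297, 185) 0.04 299 min [ 0.5898 -0.2404  0.04  ] max [ 0.6548 -0.1758  0.0759] mid [ 0.6223 -0.2081  0.0579]
top (258, 240) 0.012 8 min [ 0.4064 -0.096   0.0142] max [ 0.4526 -0.0563  0.0397] mid [ 0.4295 -0.0761  0.0269]
top (258, 240) 0.04 180 min [ 0.4086 -0.1027  0.0409] max [ 0.4556 -0.0558  0.068 ] mid [ 0.4321 -0.0792  0.0544]
scene bench [array([ 0.0493, -0.2092, -0.0002]), array([ 0.8669, -0.1691, -0.0021])]
scene (206, 262) 0.012 139 min [ 0.614  -0.2354  0.0122] max [ 0.6599 -0.1733  0.0396] mid [ 0.6369 -0.2044  0.0259]
scene (206, 262) 0.04 391 min [ 0.599  -0.2387  0.0401] max [ 0.6589 -0.1728  0.0755] mid [ 0.6289 -0.2057  0.0578]
scene (260, 218) 0.012 94 min [ 0.4352 -0.098   0.0121] max [ 0.4626 -0.0508  0.0398] mid [ 0.4489 -0.0744  0.0259]
scene (260, 218) 0.04 179 min [ 0.4138 -0.1084  0.0403] max [ 0.551  -0.0517  0.0732] mid [ 0.4824 -0.0801  0.0568]
top board px hs
[... 3144 characters left out ...]
    0
225    1    0    0    1    0    2    2  196  136  117  135  155  160  151  154  150  145  163  178    0    1    1    0    5    3   -1    3
230    2    0   -4   -5    5    0   -6  199  152  161  158  155  151  152  158  171  181    5   -2    0    3   -1    0   -1    0    2    2
235    3    1    3    0    1   -3   -3   -5  173  154  157  155  166  177    0    0    2   -2   -2    0    1    0    1    0    4    0    3
240   -1    2    0    0    2   -3    0    1  186  168  178    3   -1    0    6    0    2    3   -2    0    1    2   -1    2    2    0    3
245    0    1    0   -4   -3    3    5    4    2    1    3    6    0   -2    4    0    1   -2    1    0    4    1    1   -9    1    1    5
```

```bash
python3 -c "
import cv2
a=cv2.imread('pics/top0.png')[135:255,90:240]; b=cv2.imread('pics/scene0.png')[145:315,280:445]
b=cv2.resize(b,None,fx=2.4,fy=2.4,interpolation=2);a=cv2.resize(a,(396,int(120*396/150)),interpolation=2)
import numpy as np
o=np.zeros((408,800,3),'u1');o[:a.shape[0],:396]=a;o[:b.shape[0],400:400+b.shape[1]]=b;cv2.imwrite('pics/crate.png',o)"
```

```text
(no output)
```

View pics/crate.png

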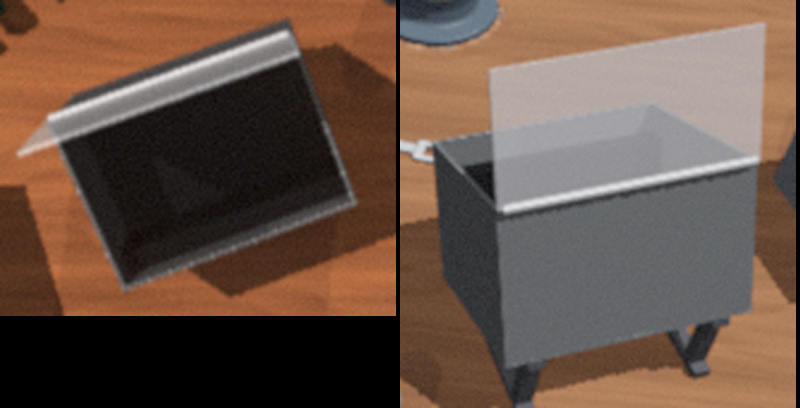

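The crop shows the open crate tipped towards the robot, with the clear lid over the far rim. The near rim runs along the lower edge, from (125,287) to (352,203) in the crop. Depth reads the lid, the ledge and the black bottom well, so I'll fit the crate from depth.

```bash
python3 - <<'E'
from h import *
np.set_printoptions(precision=4,suppress=True)
c=np.vstack([np.load('top_crate.npy').reshape(-1,3)]); s=np.load('scene_crate.npy').reshape(-1,3)
def plane(q):
    for _ in range(4):
        m=q.mean(0); n=np.linalg.svd(q-m)[2][2]; d=(q-m)@n; q=q[abs(d)<max(.004,2*d.std())]
    return n*np.sign(n[0]),m,len(q),d.std()
for nm,q in(('top',c),('scene',s)):
    q=q[(q[:,2]>.27)&(q[:,2]<.42)]; n,m,k,sd=plane(q); print(nm,'lid n',n,'yaw',np.degrees(np.arctan2(n[1],n[0])),'tilt',np.degrees(np.arcsin(n[2])),k,sd)
inn=c[(c[:,2]<.145)&(c[:,2]>.08)]; n,m,k,sd=plane(inn); n*=np.sign(n[2]); print('bottom n',n,'yaw',np.degrees(np.arctan2(-n[1],-n[0])),'tilt',np.degrees(np.arccos(n[2])),k,sd)
for yaw in (20,):
    pass
import sys
def R(y): return Ro.from_euler('zy',[0,0]).as_matrix() if 0 else Ro.from_euler('z',y,degrees=True).as_matrix()@Ro.from_euler('y',-25,degrees=True).as_matrix()
# yaw from side-edges: minAreaRect of in-crate-frame high points
yaw=None
from scipy.optimize import minimize_scalar
lt=c[(c[:,2]>.28)&(c[:,2]<.42)]; ls=s[(s[:,2]>.27)&(s[:,2]<.42)]
f=lambda y: sum((np.clip(abs((q@R(y))[:,0]-np.median((q@R(y))[:,0])),0,.008)**2).sum() for q in(lt,ls))
yaw=minimize_scalar(f,bounds=(10,30),method='bounded').x; print('yaw',yaw)
for nm,q in(('top',c),('scene',s)):
    p=q@R(yaw); p=p[(q[:,2]>.07)&(q[:,2]<.42)]
    for i,a in enumerate('xyz'):
        h,e=np.histogram(p[:,i],bins=np.arange(p[:,i].min(),p[:,i].max(),.004)); print(nm,a,' '.join('%.3f:%d'%(e[j]+.002,h[j]) for j in range(len(h)) if h[j]>60 or j<3 or j>len(h)-4))
np.save('yaw.npy',yaw)
E
```

```text
top lid n [0.8325 0.3355 0.4409] yaw 21.947565588541647 tilt 26.162593766429964 1124 0.0011674898922644878
scene lid n [0.8386 0.3367 0.4282] yaw 21.874828786052248 tilt 25.353155166028035 4720 0.0014191497890628918
bottom n [-0.3877 -0.1555  0.9086] yaw 21.85645625054964 tilt 24.6921237091902 3239 0.002645119638740407
yaw 21.83292773121216
top x 0.505:2 0.509:76 0.513:432 0.517:121 0.521:118 0.525:120 0.529:119 0.533:122 0.537:153 0.541:652 0.545:119 0.549:115 0.553:123 0.557:109 0.561:122 0.565:114 0.569:124 0.573:106 0.577:120 0.581:127 0.585:119 0.589:113 0.593:123 0.597:111 0.601:126 0.605:121 0.609:118 0.613:122 0.617:116 0.621:126 0.625:120 0.629:126 0.633:128 0.637:119 0.641:120 0.645:131 0.649:115 0.653:128 0.657:124 0.661:127 0.665:131 0.669:76 0.685:127 0.713:430 0.717:935 0.721:158
top y -0.165:126 -0.161:79 -0.157:94 -0.153:100 -0.149:99 -0.145:98 -0.141:95 -0.137:97 -0.133:100 -0.129:97 -0.125:97 -0.121:100 -0.117:97 -0.113:104 -0.109:97 -0.105:98 -0.101:98 -0.097:101 -0.093:96 -0.089:97 -0.085:96 -0.081:105 -0.077:98 -0.073:97 -0.069:100 -0.065:103 -0.061:98 -0.057:98 
[... 1632 characters left out ...]
 -0.177:174 -0.173:174 -0.169:184 -0.165:183 -0.161:179 -0.157:184 -0.153:174 -0.149:191 -0.145:183 -0.141:189 -0.137:183 -0.133:192 -0.129:185 -0.125:192 -0.121:182 -0.117:190 -0.113:190 -0.109:200 -0.105:194 -0.101:202 -0.097:198 -0.093:204 -0.089:215 -0.085:210 -0.081:213 -0.077:253 -0.073:223 -0.069:215 -0.065:241 -0.061:217 -0.057:229 -0.053:224 -0.049:195 -0.045:105 -0.041:262 -0.037:272 -0.033:177 -0.029:175 -0.025:171 -0.021:176 -0.017:181 -0.013:167 -0.009:183 -0.005:183 -0.001:167 0.003:184 0.007:177 0.011:185 0.015:182 0.019:178 0.023:183 0.027:191 0.031:183 0.035:181 0.039:191 0.043:185 0.047:161 0.051:144 0.055:138 0.059:123 0.063:105 0.067:88 0.071:76 0.075:50 0.079:44 0.083:25
```

```bash
cat >> h.py <<'E'
YAW=21.85
RC=Ro.from_euler('z',YAW,degrees=True).as_matrix()@Ro.from_euler('y',-25,degrees=True).as_matrix()
MOUTH=RC@np.array([.6105,-.026,-.038])
def C(x,y,z): return MOUTH+RC@np.array([x,y,z])
def eul(R): return Ro.from_matrix(R).as_euler('xyz')
TC=RC@np.diag([1,-1,-1])           # tool in crate, closes along crate y
def down(yawdeg): return Ro.from_euler('z',yawdeg,degrees=True).as_matrix()@np.diag([1,-1,-1.])
E
python3 - <<'E'
from h import *
from cell import manip,telemetry
from scipy.optimize import least_squares
np.set_printoptions(precision=4,suppress=True)
T=np.load('top0.npz');S=np.load('scene0.npz')
for n,r,hc,(x,y) in(('big',.034,.042,(.625,-.206)),('small',.026,.038,(.432,-.078))):
    out=[]
    for fs in((T,),(S,),(T,S)):
        P=np.vstack([cloud(f).reshape(-1,3) for f in fs]); d=np.hypot(P[:,0]-x,P[:,1]-y)
        P=P[(d<r+.012)&(P[:,2]>.012)&(P[:,2]<hc+.04)]
        H=dict(big=.07,small=.06)[n]
        def res(c):
            h=np.clip((P[:,2]-hc)/(H-hc),0,1); 
            # ellipsoidal dome
            dx=np.hypot(P[:,0]-c[0],P[:,1]-c[1])/r; dz=np.clip(P[:,2]-hc,0,None)/(H-hc)
            return (np.hypot(dx,dz)-1)*r
        s=least_squares(res,(x,y),loss='soft_l1',f_scale=.002); out.append(s.x); print(n,len(P),s.x,np.median(abs(res(s.x))),P[:,2].max())
print('mouth',MOUTH,'lid corners',C(.105,-.14,.14),C(.105,.14,.14),C(-.098,0,-.115))
q0=telemetry.get_obs()['joint_positions']
for nm,p,R in(('big',(.625,-.206,.003),down(YAW)),('bighi',(.625,-.206,.3),down(YAW)),('side',C(-.03,-.25,.2),TC),('above',C(-.015,0,.2),TC),('in',C(-.015,0,-.115),TC),('board',(.4555,-.325,.01),down(-4.5)),('small',(.432,-.078,.003),down(YAW+90)),('s-in',C(0,.06,-.03),RC@np.diag([1,-1,-1])@Ro.from_euler('z',90,degrees=True).as_matrix())):
    for k in(0,1):
        RR=R@Ro.from_euler('z',180*k,degrees=True).as_matrix(); print(nm,k,manip.solve_ik(list(p),list(eul(RR))))
E
```

```text
big 332 [ 0.6235 -0.2094] 0.0013081517159914337 0.07585842995272674
big 530 [ 0.6229 -0.2073] 0.0010521168797638506 0.07545485906992111
big 862 [ 0.6232 -0.2081] 0.001282360982098284 0.07585842995272674
small 188 [ 0.4331 -0.0792] 0.0013426918214944315 0.06796355036309332
small 254 [ 0.4332 -0.0767] 0.0010578302970932364 0.06420222937479714
small 442 [ 0.4332 -0.0776] 0.0013656549949960432 0.06796355036309332
mouth [0.5381 0.1878 0.2236] lid corners [0.6236 0.0712 0.3948] [0.5194 0.3311 0.3948] [0.5008 0.1728 0.0779]
big 0 [ 0.4342  0.7093 -0.2582  1.7309  0.251   0.7338 -1.1411]
big 1 [ 0.967   1.0747 -1.189   1.6982  1.0854  1.1751  1.4179]
bighi 0 [ 0.456   0.4116 -0.2875  1.4762  0.119   1.271  -1.0334]
bighi 1 [ 0.9628  0.6566 -1.1777  1.4452  0.6051  1.4376  1.735 ]
side 0 [ 0.8377 -0.0173 -0.5979  1.8504 -0.3149  0.966  -0.8158]
side 1 [-0.902  -0.191   0.9925  1.9167 -0.0525  0.9428  2.0883]
above 0 [ 0.738  -0.2767 -0.8827  1.9661 -0.3733  0.9459 -1.2038]
above 1 [-0.3682 -0.2053 -0.0486  2.0018  0.0071  0.9088  1.531 ]
in 0 [ 0.0401  0.4021 -0.5531  2.1111  0.7791  0.3269 -2.32  ]
in 1 [ 0.2388  0.471  -0.8111  2.1012  1.0073  0.4285  0.634 ]
board 0 [ 0.6036  0.5716 -0.0773  1.9799  0.0749  0.5928 -1.1729]
board 1 [ 0.9915  0.6522 -0.5957  1.9568  0.5567  0.7004  1.5455]
small 0 [ 0.4787  0.5058 -0.4821  2.2378  0.4894  0.4982 -0.0068]
small 1 [-0.6088  0.6515  0.9064  2.2954 -0.9416  0.6317 -1.7391]
s-in 0 [ 0.4068  0.407  -1.1627  2.0636  0.8815  0.6412  2.223 ]
s-in 1 [ 0.1406  0.2756 -0.797   2.0739  0.6104  0.5129 -0.6965]
```

```bash
python3 - <<'E'
from h import *
from cell import manip,jaws,telemetry
np.set_printoptions(precision=4,suppress=True)
e=list(eul(down(160)))
x,y=.623,-.208
jaws.set_gripper(.085,20)
manip.move_ptp([x,y,.13],e); print(telemetry.get_obs()['time_s'])
print(manip.move_straight([x,y,.003],vel=.12,force_limit=8))
jaws.set_gripper(.060,30)
o=telemetry.get_obs(); print(o['time_s'],o['width'],o['gripper_force'],o['tool_pos'],o['ft_force'])
manip.move_straight([x,y,.32],vel=.25)
o=telemetry.get_obs(); print(o['time_s'],o['width'],o['gripper_force'],o['tool_pos'],o['ft_force'],o['joint_positions'])
for p in(C(-.03,-.25,.18),C(-.015,0,.17),C(-.015,0,-.11)): print(manip.solve_ik(list(p),list(eul(TC@np.diag([-1,-1,1])))))
E
```

```text
2.4833
False
4.0 0.06702289169397392 34.39854605589062 [ 0.6237 -0.2084  0.0043] [-1.4424 -0.1555  6.1212]
5.4167 0.06736361375664052 34.204986188560724 [ 0.6222 -0.208   0.3182] [-1.12    0.3862 -3.9322] [ 0.7528  0.4789 -0.7407  1.4335  0.3232  1.3567  1.2209]
[ 1.3286  0.0481 -1.1275  1.8531 -0.2461  0.9149  2.2775]
[ 0.9988 -0.3071 -1.0857  1.9908 -0.4851  0.9107  2.0533]
[ 0.1572  0.4251 -0.6998  2.1066  0.886   0.3806  0.7333]
```

```bash
python3 - <<'E'
from h import *
from cell import manip,jaws,telemetry,vision
np.set_printoptions(precision=4,suppress=True)
e=list(eul(TC@np.diag([-1,-1,1])))
print(C(-.03,-.2,.12))
manip.move_ptp(list(C(-.03,-.2,.12)),e)
o=telemetry.get_obs();print(o['time_s'],o['joint_positions'])
manip.move_straight(list(C(-.015,0,.10)),vel=.2)
o=telemetry.get_obs();print(o['time_s'],o['joint_positions'],o['tool_pos'],o['ft_force'])
f=vision.grab_frame('scene');cv2.imwrite('pics/s1.png',f['img'][...,::-1])
E
```

```text
[ 0.5403 -0.0269  0.3196]
6.2583 [ 1.1872  0.095  -1.1459  1.954  -0.138   0.755   2.092 ]
7.4167 [ 1.0132 -0.059  -1.3323  2.0441 -0.1249  0.6785  1.7003] [0.4863 0.1667 0.3078] [ 0.8064 -0.7008 -1.8534]
```

View pics/s1.png

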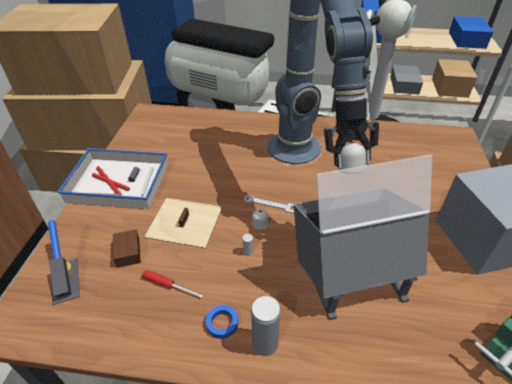

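The lamp is held upright over the mouth, at about (352,155), clear of the lid.

```bash
python3 - <<'E'
from h import *
from cell import manip,jaws,telemetry,vision
np.set_printoptions(precision=4,suppress=True)
def rep(s):
    o=telemetry.get_obs();print(s,round(o['time_s'],2),'crate',RC.T@(o['tool_pos']-MOUTH),'F',o['ft_force'],'w',round(o['width'],4),'q',o['joint_positions']); return o
manip.move_straight(list(C(-.015,0,-.085)),vel=.12,force_limit=10); rep('pre')
manip.pause(.3); a=rep('settled')
r=manip.move_straight(list(C(-.015,0,-.125)),vel=.012,force_limit=2.5); b=rep(r); print('dF crate',RC.T@(b['ft_force']-a['ft_force']))
E
```

```text
pre 9.44 crate [-0.0147 -0.0001 -0.0846] F [ 0.3247  0.4222 -2.1646] w 0.0673 q [ 0.2684  0.402  -0.829   2.1069  0.8517  0.4351  0.7709]
settled 9.74 crate [-0.0149 -0.0001 -0.0849] F [-0.1439  0.7304 -0.8533] w 0.0672 q [ 0.2681  0.4023 -0.8285  2.1071  0.8518  0.4351  0.7708]
True 11.88 crate [-0.0154  0.     -0.1134] F [-0.4443  0.9699  2.4692] w 0.0673 q [ 0.1919  0.4464 -0.7472  2.1044  0.945   0.3997  0.684 ]
dF crate [1.2322 0.3341 3.0914]
```

```bash
python3 - <<'E'
from h import *
from cell import manip,jaws,telemetry,vision
np.set_printoptions(precision=4,suppress=True)
jaws.set_gripper(.085)
o=telemetry.get_obs();print(o['time_s'],o['width'],o['ft_force'])
manip.move_straight(list(C(-.015,0,.05)),vel=.12)
manip.move_straight(list(C(-.05,-.1,.14)),vel=.25)
manip.move_ptp([.4555,-.325,.15],list(eul(down(175.5))))
o=telemetry.get_obs();print(o['time_s'],o['joint_positions'],o['ft_force'])
f=vision.grab_frame('top');np.savez('top1.npz',**f)
cv2.imwrite('pics/t1.png',cv2.resize(f['img'][...,::-1][130:300,90:370],(800,486),interpolation=2))
p=(cloud(f).reshape(-1,3)-MOUTH)@RC
p=p[(abs(p[:,0])<.07)&(abs(p[:,1])<.13)&(p[:,2]>-.108)&(p[:,2]<-.02)]
print(len(p),p.min(0),p.max(0),(p.min(0)+p.max(0))/2)
E
```

```text
12.2 0.08497870944057989 [ 0.7525 -0.6043  0.1928]
16.6083 [ 1.1779  0.5034 -0.843   1.8615  0.4495  0.9767  1.6317] [-0.5624 -0.1213  0.1187]
532 [-0.07   -0.1285 -0.1079] [ 0.0216  0.1246 -0.0315] [-0.0242 -0.0019 -0.0697]
```

View pics/t1.png

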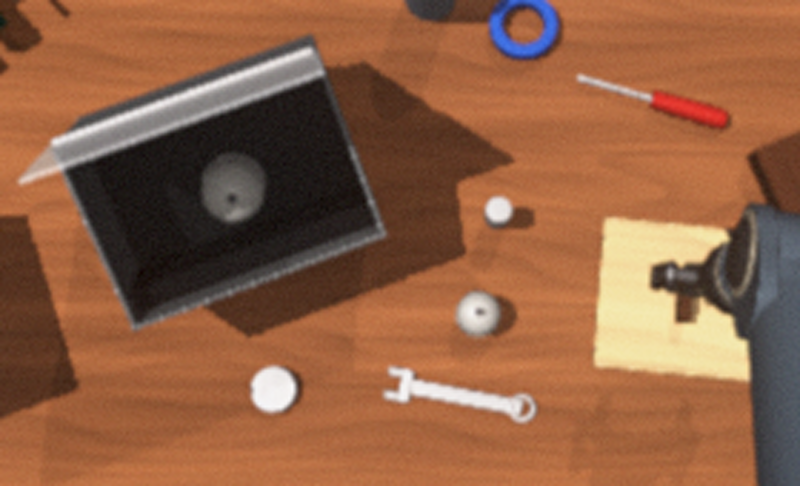

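The lamp stands at the middle of the bottom at (232,188) in the crop, with everything else in place. Next, the board.

```bash
cat >> h.py <<'E'
from cell import manip,jaws,telemetry,vision
np.set_printoptions(precision=4,suppress=True)
def rep(s):
    o=telemetry.get_obs();print(s,round(o['time_s'],2),'pos',o['tool_pos'],'crate',RC.T@(o['tool_pos']-MOUTH),'F',RC.T@o['ft_force'],'w',round(o['width'],4),'q',o['joint_positions']); return o
E
python3 - <<'E'
from h import *
x,y=.4553,-.3248
jaws.set_gripper(.045,60)
manip.move_straight([x,y,.15],vel=.2)
r=manip.move_straight([x,y,.010],vel=.1,force_limit=5); rep(r)
jaws.set_gripper(.005,60); rep('grip')
manip.move_straight([x,y,.3],vel=.25); rep('up')
manip.move_ptp(list(C(-.04,-.2,.12)),list(eul(TC@np.diag([-1,-1,1])))); rep('side')
manip.move_straight(list(C(0,0,.09)),vel=.15); rep('above')
for n in('scene','top'):
    f=vision.grab_frame(n); np.savez(n+'2.npz',**f)
    p=(cloud(f)-MOUTH)@RC
    hsv=cv2.cvtColor(f['img'],cv2.COLOR_RGB2HSV); m=(cv2.inRange(hsv,(14,40,130),(34,170,255))>0)&(abs(p[...,2]-.084)<.03)&(abs(p[...,0])<.13)&(abs(p[...,1])<.15)
    q=p[m]; print(n,len(q), q.min(0) if len(q) else 0,q.max(0) if len(q) else 0, cv2.minAreaRect(q[:,:2].astype(np.float32)) if len(q)>5 else 0)
    if n=='scene': cv2.imwrite('pics/s2.png',cv2.resize(f['img'][...,::-1][80:310,230:450],(574,600),interpolation=2))
E
```

```text
False 18.93 pos [ 0.4557 -0.325   0.0106] crate [-0.3323 -0.4453 -0.08  ] F [ 0.2122  0.44   -0.2591] w 0.0446 q [ 1.0602  0.6821 -0.694   1.9532  0.6431  0.7379  1.4732]
grip 19.32 pos [ 0.4556 -0.325   0.0105] crate [-0.3324 -0.4452 -0.0801] F [1.5479 1.18   3.7254] w 0.0132 q [ 1.0601  0.6822 -0.6939  1.9532  0.643   0.7382  1.4732]
up 20.62 pos [ 0.4544 -0.3245  0.2985] crate [-0.2116 -0.4443  0.1813] F [-0.9178  0.1015 -2.1783] w 0.0131 q [ 1.2629  0.3582 -0.9277  1.6864  0.2993  1.2511  1.7618]
side 21.77 pos [ 0.5321 -0.0319  0.3155] crate [-0.0403 -0.2016  0.1202] F [-0.6908 -0.7186 -1.2059] w 0.0129 q [ 1.3439  0.111  -1.3002  1.9721 -0.1128  0.7463  2.0842]
above 23.3 pos [0.5027 0.1734 0.3051] crate [-0.0002 -0.0001  0.09  ] F [-0.9286 -0.1757 -2.3778] w 0.0131 q [ 0.913   0.063  -1.3375  2.0176  0.1187  0.6759  1.4651]
scene 141 [-0.0892 -0.0996  0.0797] [0.0085 0.1007 0.1122] ((-0.040248189121484756, 0.0005677118897438049), (0.20014657080173492, 0.0974636897444725), 89.86058807373047)
top 2586 [-0.0901 -0.1012  0.0784] [0.0811 0.0995 0.1085] ((-0.00453263521194458, -0.001035153865814209), (0.1712155044078827, 0.20065894722938538), 0.20726308226585388)
```

View pics/s2.png

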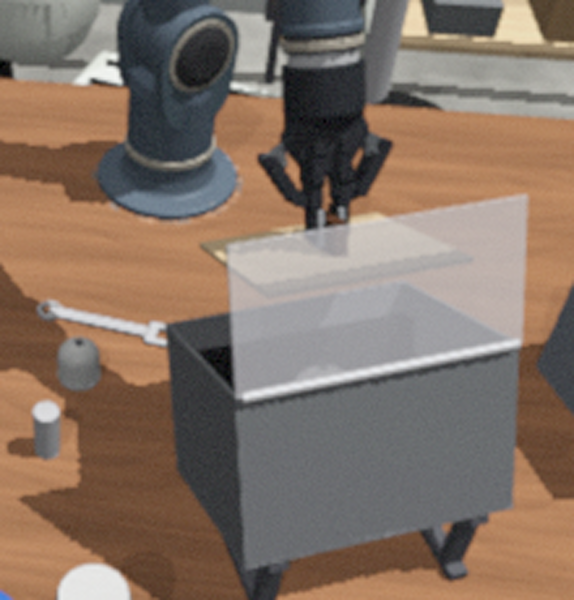

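The board hangs square and centred over the mouth, between the lid and the near rim (edge at −0.090, y ±0.100). I'll lower it now.

```bash
python3 - <<'E'
from h import *
p=(cloud(np.load('top2.npz'))-MOUTH)@RC; q=p[(p[...,2]>.077)&(p[...,2]<.09)&(abs(p[...,0])<.085)&(abs(p[...,1])<.095)]
A=np.c_[q[:,:2],np.ones(len(q))]; print('board plane',np.linalg.lstsq(A,q[:,2],rcond=None)[0])
r=manip.move_straight(list(C(0,0,.0)),vel=.08,force_limit=6); rep(r)
if not r:
    manip.pause(.2); a=rep('s')
    r=manip.move_straight(list(C(0,0,-.036)),vel=.015,force_limit=3); b=rep(r)
E
```

```text
board plane [-0.0013  0.0005  0.0856]
False 24.68 pos [0.5383 0.1878 0.2241] crate [ 0.0004 -0.      0.0004] F [-1.3064 -0.8268 -0.425 ] w 0.0131 q [ 0.5154  0.2784 -1.0711  2.0612  0.5579  0.5648  1.0482]
s 24.88 pos [0.5383 0.1876 0.224 ] crate [ 0.0003 -0.0002  0.0003] F [-0.7467 -0.1204 -1.711 ] w 0.0129 q [ 0.5154  0.2783 -1.0709  2.0614  0.558   0.5647  1.0481]
True 26.55 pos [0.5491 0.1921 0.198 ] crate [-0.0001 -0.     -0.0282] F [1.2939 0.2372 1.249 ] w 0.0132 q [ 0.4245  0.3263 -0.9903  2.0687  0.6533  0.5302  0.9607]
```

```bash
python3 - <<'E'
from h import *
jaws.set_gripper(.04); rep('open')
manip.move_straight(list(C(0,0,.06)),vel=.12)
manip.move_straight(list(C(-.04,-.15,.14)),vel=.25); rep('out')
for yw in(140,160,180,202,220): print(yw,manip.solve_ik([.4332,-.0776,.003],list(eul(down(yw)))),manip.solve_ik([.4332,-.0776,.15],list(eul(down(yw)))))
f=vision.grab_frame('top');np.savez('top3.npz',**f); cv2.imwrite('pics/t3.png',cv2.resize(f['img'][...,::-1][130:300,90:370],(800,486),interpolation=2))
p=(cloud(f)-MOUTH)@RC
hsv=cv2.cvtColor(f['img'],cv2.COLOR_RGB2HSV); m=(cv2.inRange(hsv,(14,40,60),(34,200,255))>0)&(abs(p[...,2]+.03)<.015)&(abs(p[...,0])<.1)&(abs(p[...,1])<.13)
q=p[m]; A=np.c_[q[:,:2],np.ones(len(q))]; print(len(q),'plane',np.linalg.lstsq(A,q[:,2],rcond=None)[0],cv2.minAreaRect(q[:,:2].astype(np.float32)))
E
```

```text
open 26.93 pos [0.5479 0.1913 0.1967] crate [-0.0019 -0.0003 -0.0287] F [0.6852 0.5551 0.8955] w 0.0402 q [ 0.4251  0.3267 -0.9903  2.0707  0.6525  0.5313  0.9609]
out 28.98 pos [0.5052 0.0144 0.3331] crate [-0.0399 -0.1486  0.1395] F [-0.4337 -0.0348 -0.0269] w 0.0403 q [ 1.232  -0.081  -1.1439  2.0019 -0.3638  0.8107  2.2326]
140 [ 0.5394  0.5241 -0.5596  2.232   0.5609  0.5229  0.4167] [ 1.059   0.4286 -1.1893  2.1095  0.5028  0.928   0.4578]
160 [ 0.5225  0.519  -0.5383  2.2329  0.5414  0.5162  0.784 ] [ 0.9883  0.3735 -1.0797  2.1119  0.4258  0.893   0.8835]
180 [ 0.5872  0.5398 -0.6201  2.2296  0.6156  0.5436  1.0641] [ 0.9401  0.3455 -1.0116  2.1137  0.3829  0.8764  1.2748]
202 [ 0.6274  0.5549 -0.6717  2.2275  0.6613  0.5632  1.406 ] [ 1.0378  0.4097 -1.1548  2.1102  0.4775  0.9157  1.5652]
220 [ 0.6475  0.5632 -0.6978  2.2265  0.684   0.5739  1.6993] [ 1.0397  0.4114 -1.1579  2.1102  0.4797  0.9167  1.8772]
3646 plane [ 0.0062  0.0006 -0.0315] ((-0.010789021849632263, 0.00013729184865951538), (0.1757032871246338, 0.20758110284805298), 0.29828497767448425)
```

View pics/t3.png

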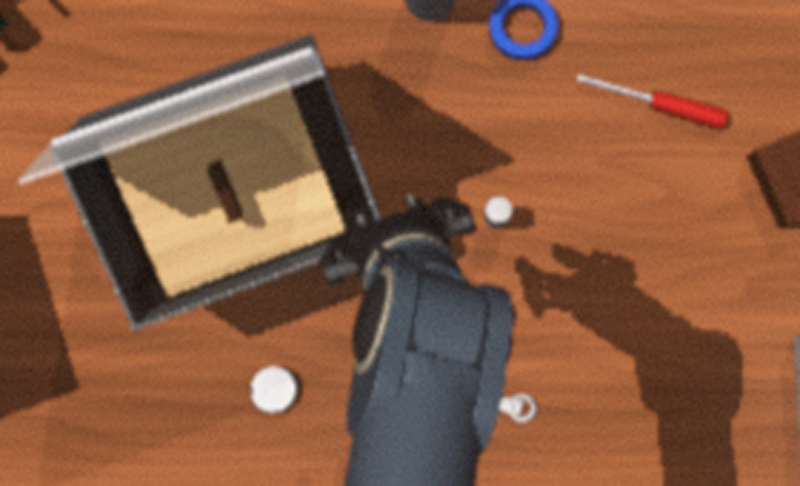

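The board lies flat on the ledges with the bar at (225,190) in the crop. It may have slid slightly downhill, so I'll check from the bar and then pick up the small lamp.

```bash
python3 - <<'E'
from h import *
f=np.load('top3.npz');p=(cloud(f)-MOUTH)@RC
q=p[(p[...,2]>-.012)&(p[...,2]<.012)&(abs(p[...,0])<.06)&(abs(p[...,1])<.05)]; print('bar',len(q),cv2.minAreaRect(q[:,:2].astype(np.float32)))
jaws.set_gripper(.085,20)
x,y=.4332,-.0776; e=list(eul(down(180)))
manip.move_ptp([x,y,.15],e)
r=manip.move_straight([x,y,.003],vel=.12,force_limit=8); rep(r)
jaws.set_gripper(.044,30); rep('grip')
manip.move_straight([x,y,.3],vel=.2); rep('up')
E
```

```text
bar 114 ((0.0009208787232637405, -0.0008010962046682835), (0.014346706680953503, 0.06019923835992813), 89.82685089111328)
False 31.83 pos [ 0.4337 -0.0776  0.0035] crate [-0.2704 -0.2075 -0.1167] F [-0.0115  0.1067 -0.5236] w 0.0852 q [ 0.6835  0.5784 -0.7452  2.2243  0.7241  0.5943  0.9646]
grip 32.24 pos [ 0.4334 -0.0778  0.0036] crate [-0.2706 -0.2075 -0.1165] F [1.1844 0.9984 5.4774] w 0.0512 q [ 0.6835  0.5782 -0.7452  2.2244  0.7239  0.5951  0.9645]
up 33.88 pos [ 0.4325 -0.0776  0.299 ] crate [-0.1464 -0.207   0.1516] F [-1.1626  0.0072 -1.3918] w 0.0514 q [ 1.1567  0.1233 -1.1376  1.9195  0.1204  1.1746  1.5462]
```

The bar is at (0.001, −0.001), so the board is centred. Small lamp gripped; placing it beside the bar.

```bash
python3 - <<'E'
from h import *
manip.move_ptp(list(C(-.03,-.2,.12)),list(eul(TC@np.diag([-1,-1,1])))); rep('side')
manip.move_straight(list(C(0,-.06,.08)),vel=.15)
r=manip.move_straight(list(C(0,-.06,-.005)),vel=.08,force_limit=8); rep(r)
if not r:
    manip.pause(.3); a=rep('s')
    r=manip.move_straight(list(C(0,-.06,-.037)),vel=.012,force_limit=2.5); b=rep(r)
E
```

```text
side 34.42 pos [ 0.5392 -0.0272  0.3187] crate [-0.0315 -0.1999  0.1196] F [-0.5181 -0.4225 -1.0649] w 0.0511 q [ 1.2745  0.1203 -1.2528  1.9543 -0.0906  0.7554  2.0509]
False 36.77 pos [0.5626 0.1328 0.2195] crate [ 0.0004 -0.0601 -0.0046] F [-0.3538 -0.3908 -0.5012] w 0.051 q [ 0.5882  0.2879 -1.0086  2.0489  0.4609  0.5336  1.2532]
s 37.08 pos [0.5625 0.1327 0.2193] crate [ 0.0001 -0.0601 -0.0048] F [-1.2879 -0.0307 -1.2847] w 0.0511 q [ 0.5879  0.288  -1.0083  2.0492  0.461   0.5335  1.2531]
True 38.9 pos [0.5719 0.1367 0.1966] crate [-0.0002 -0.06   -0.0296] F [ 1.1097 -0.1271  2.9128] w 0.0512 q [ 0.5102  0.3282 -0.9401  2.0553  0.5376  0.4987  1.1819]
```

Contact came at the predicted height. Release with a limited opening, retreat and check.

```bash
python3 - <<'E'
from h import *
jaws.set_gripper(.063); rep('open')
manip.move_straight(list(C(0,-.06,.07)),vel=.1)
manip.move_straight(list(C(-.05,-.15,.14)),vel=.25)
manip.move_ptp([.3,-.45,.3],list(eul(down(180)))); rep('away')
a=vision.grab_frame('top');b=vision.grab_frame('scene'); np.savez('top4.npz',**a)
o=np.hstack([cv2.resize(g['img'][...,::-1][y:y+150,x:x+130],(400,462),interpolation=2) for g,x,y in((a,100,130),(b,305,140))]); cv2.imwrite('pics/end.png',o)
p=(cloud(a)-MOUTH)@RC
q=p[(p[...,2]>-.015)&(p[...,2]<.05)&(abs(p[...,0])<.09)&(p[...,1]<-.015)&(p[...,1]>-.125)]; print(len(q),q.min(0),q.max(0))
E
```

```text
open 39.17 pos [0.5708 0.1361 0.1956] crate [-0.0018 -0.0601 -0.0301] F [ 0.5101 -0.5556 -0.3292] w 0.0627 q [ 0.5106  0.3285 -0.9401  2.057   0.5371  0.4997  1.1822]
away 43.05 pos [ 0.3012 -0.4489  0.3005] crate [-0.3816 -0.5027  0.2628] F [ 0.5055 -0.1296  0.8711] w 0.0632 q [ 1.4088  0.2469 -0.6103  1.7355  0.1502  1.2054  2.3322]
269 [-0.0244 -0.0863 -0.015 ] [ 0.0252 -0.0358  0.0347]
```

View pics/end.png

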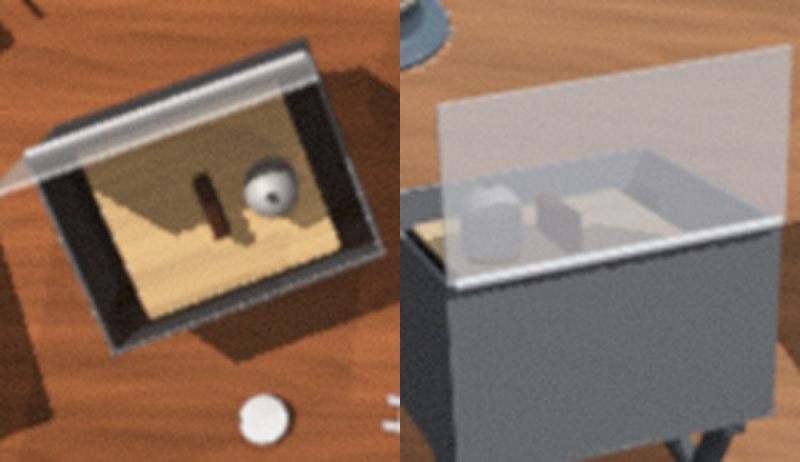

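The small lamp stands dome outwards on the flat board beside the bar, at (270,187) in the top crop. Its centre is at (0, −0.061), where I set it, and the arm is well clear.

```bash
python3 -c "
from cell import hand_in
print(hand_in())"
```

```text
the job is handed in; nothing more can be done
None
```

The job is handed in at about 43 s of the 72 s allowed: the big lamp is lens down on the crate's bottom, the board lies flat on the ledges over it, and the small lamp stands dome outwards on the board.

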